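Fit the hob's side guard and snap its cap home

TASK

Lay the loose L-shaped metal guard flat on the ledge with its straight notched edge flush along the side of the hob, so that the stud stands in the notch. Then take the round snap cap from the turntable, press it down onto the stud until it clicks, and carry on pressing it firmly against the stud: finish while still holding the cap pressed down, not letting go. Leave the other kitchen things where they are.

Things in the scene. Friction and masses are not known exactly. Their poses are not given: they have to be found in the camera images.
- hob: Fixed two-burner hob 520 x 300 x 45 mm high (pan supports to 60). Origin: on the ledge, middle of its right-hand side face, the plane y = 0, down to the ledge. x runs along that face away from the robot, z up, hob at +y. The guard goes on the -y side, x and y along the hob's. A bracket 3 mm high (16 mm wide, end disc 22 mm diameter) at x = 0 carries the stud, 32 mm off the face.
- stud_top (a point): Centre of the top of the fixed upright steel stud, 33 mm above the ledge; axes as the hob's. Stud 16 mm diameter, coned to 11 at the top, four sprung balls standing out to 25 mm diameter. The cap meets the balls with its centre 2 mm above this point, clicks over them at about 9 N, then the force drops; home (stopped by the stud's top), its centre is 10 mm below this point.
- guard_lip (a point): Loose aluminium L-shaped guard, 0.2 to 0.45 kg: plate 240 (x) by 90 (y) by 5 mm, lip 8 mm thick along its whole -y side, top 40 mm above the underside. Point: middle of the lip, 20 mm up; grip it from above, closing along y. The straight edge lies 45 mm to +y of the plate's middle, 86 mm from this point; in its middle is an open notch 34 mm wide, 52 mm deep, for the stud.
- edge_near (a point): The -x end of the guard's straight edge (the +y side), at the underside. The straight edge runs from here to edge_far.
- edge_far (a point): The +x end of the guard's straight edge, at the underside, 240 mm from edge_near. The guard starts flat on the ledge; axes of its points are the guard's, z up.
- cap_mid (a point): Centre, half-way up, of the loose black snap cap: 46 mm diameter, 32 mm high, about 50 g, flat closed top, open below (entry 19 mm diameter). Stands open side down on the turntable; yaw does not matter. When fitted its side is 9 mm from the hob face, so the fingers must close on it along the hob's x there.
- turntable: Fixed white turntable that stands still, 300 mm diameter, top face 20 mm above the ledge; origin on the ledge under its centre. The cap stands near x = -75 mm, y = 0 of its frame; closing the fingers on it along the turntable's x keeps clear of the neighbours.
- spice_box: Bystander on the turntable: closed steel spice box 62 x 82 x 46 mm, origin under its centre.
- jar: Bystander on the turntable: glass jar with red cap, 50 mm diameter, 70 mm high, origin under its centre.
- funnel: Bystander on the turntable: blue funnel standing mouth down, 70 mm diameter, 68 mm high, origin under its centre.
- bowl: Bystander on the turntable: white pinch bowl, 60 mm diameter, 28 mm high, origin under its centre.
- pestle: Bystander on the turntable: wooden pestle lying along its x, 100 mm long, 22 mm thick, origin under its middle.
- spoon: Bystander: wooden spoon, 220 mm long, lying on the ledge beyond the guard, origin under its middle.
- cap: The same snap cap; origin at the centre of its open lower rim, 16 mm below cap_mid. When home the rim is 7 mm above the ledge and 2 mm above the guard's plate, which it overlaps. Once home keep about 10 to 20 N of push on it; 5 N is too little.
Mind the look-alikes: they are no part of the job. What is meant by the cap is not blue, and is the smaller of those in its own colour.

How it is judged:
By the outcome, as a careful person would: the job done as asked, in the order asked, and still so for the second after the job is handed in, while the arm keeps its last pose, push and grip.
It also fails if it takes over 64 s, if anything falls off the work surface, if the arm or the gripper's body presses on something with over 40 N, if the wrist force passes 120 N, or if a joint passes its speed limit or range.

ROBOT

A 6-joint arm with a two-finger parallel gripper is mounted at the origin on the work surface. World frame = base frame: x ahead of the robot, y to its left, z up, the work surface at z = 0. Lengths are in m, angles in rad, forces in N, time in s.
With the tool pointing down it reaches from about 0.35 to 1 m from the base axis. Payload 7.1 kg.
Tool frame: the origin (TCP) lies midway between the tips of the shut fingers; the grasp point (between the pads) lies 19 mm behind it; z points along the fingers, y is the line along which they close (so a half turn about z gives the same grasp; the last joint's range is limited). The gripper opens to 85 mm and grips with 20 to 120 N. Pads are 22 mm wide; open, the fingers measure 114 mm over their backs; the gripper's body (76 mm by 85 mm) begins 54 mm behind the grasp point. The pads swing forward as they close: fully open they stand 13 mm farther back than shut.
Start: joints at [-1.216, 0.423, 1.63, -0, 1.089, -0.019], TCP at [0.228, -0.582, 0.231] pointing down, gripper open.
Joint ranges: [-3, 3], [-0.9, 2.11], [0.09, 2.58], [-1.31, 4.45], [0.11, 2.69], [-2.54, 2.54]. Speed limits (rad/s): [2.39, 2.39, 3.01, 3.14, 3.14, 3.14].

INTERFACE

Orientations are given as a unit quaternion [w, x, y, z].
In Python, from rig import robot, imaging gives the robot as it stands.
- The arm moves only by the tool play_rows, never from a script. Its argument "motion" is a list of rows, each a list of 3 entries, a list of its own where there are three numbers: the shift along the tool's x, y, z in cm, then the turn about the tool's z in rad, then the opening in per cent of the stroke, from 0 (shut) to 100 (fully open). In form: [[[x, y, z], roll, grip], ...]. A call has 1 to 10 rows; each row shifts and turns the commanded pose from where the row before left it, along the tool's axes as they then stand; what a row does not reach is not made up. A row lasts 1/10 s, in which the tool goes at most 50 mm and 8.59 degrees, less where a joint would pass 70% of its speed; a pose out of reach is approached as far as the arm can. A call is refused whole if a number of a shift passes 5 or a number of a turn 0.15, either way. A call with a gripper value outside its range is refused whole. The fingers move at their own pace and stop on an object; "newtons" is the grip in N (left out, the last holds). Time passes only in rows, so rows that do not move let the fingers close. It gives the time, the measured TCP pose, the force, the opening and the grip force at its end, in the units of the state.
- robot.sense(): the state, without advancing time (a new reading comes with each control period).
- imaging.get_image(name): name is "side" or "top"; returns a dict with "image" (384x512x3 uint8, blue, green, red), "intrinsics" (3x3 intrinsics, pixels), "D" ([k1, k2, p1, p2, k3] as OpenCV has them; the pictures are not rectified), "pose" (4x4, takes a point from camera to world coordinates). Camera axes: x right, y down, z forward; pixel columns grow to the right and rows downward; lengths in m; the calibration is good to about 2 mm. A picture is of the moment at which its call begins. There is no depth.
- robot.job_done(): hands the job in; it is judged then, once.
The state is a dict: "time": time; "q": joint angles; "joint_vel": joint speeds; "tau": joint torques, N m; "tcp_pos": TCP position; "tool_rot": TCP orientation; "force": force on the tool from outside, world axes, zero at the start; "moment": the same for the moment, N m; "width": finger opening in m; "finger_force": force on a finger pad.
Only numpy, scipy, OpenCV 4.12 (cv2) and the standard library are available. Lean on these libraries where they do the work, as an engineer would, in place of code of your own. Each camera call takes 0.05 s, during which the arm holds its last target. There are 200 camera calls.

## Working session

There is one attempt and no reset: what is moved stays moved. The work goes in short steps, Python scripts to look and compute and a tool call to move; the robot and the scene stay as the last step left them, time stands still between calls to the robot, and variables do not carry over. Pictures are saved under pics/ and viewed, at most 13 in all, crops included, and the job is handed in when it is done.

Besides the shell and the picture viewer there is one more tool, called after ">>>" in YAML: its name, and indented under it one key for each argument. play_rows: Moves the arm, as the interface text tells. Its arguments: {"type":"object","properties":{"motion":{"type":"array","items":{"type":"array"}},"newtons":{"type":"number"}},"required":["motion"]}

```bash
ls; mkdir -p pics; cat > h.py <<'E'
import numpy as np, cv2, pickle
from rig import robot, imaging
def snap(name, fn):
    d=imaging.get_image(name); cv2.imwrite(f'pics/{fn}.png', d['image']); pickle.dump(d,open(f'pics/{fn}.pkl','wb')); return d
def load(fn): return pickle.load(open(f'pics/{fn}.pkl','rb'))
def ray(d,px):
    u=cv2.undistortPoints(np.array([[px]],float),d['intrinsics'],d['D'])[0,0]
    P=np.array(d['pose']); return P[:3,3], P[:3,:3]@np.array([u[0],u[1],1.])
def onz(d,px,z):
    o,r=ray(d,px); return o+r*(z-o[2])/r[2]
def proj(d,p):
    P=np.linalg.inv(np.array(d['pose'])); rv=cv2.Rodrigues(P[:3,:3])[0]
    return cv2.projectPoints(np.array([p],float).reshape(-1,1,3),rv,P[:3,3],d['intrinsics'],d['D'])[0][:,0]
def crop(fn,out,x0,y0,x1,y1,s):
    i=cv2.imread(f'pics/{fn}.png')[y0:y1,x0:x1]; cv2.imwrite(f'pics/{out}.png',cv2.resize(i,None,fx=s,fy=s,interpolation=cv2.INTER_CUBIC))
E
python3 - <<'E'
from h import *
a=snap('top','t0'); b=snap('side','s0')
for d in(a,b): print(np.round(d['pose'],3).tolist())
cv2.imwrite('pics/both.png',cv2.resize(np.vstack([a['image'],b['image']]),None,fx=.78,fy=.78))
s=robot.sense(); print({k:np.round(v,3).tolist() for k,v in s.items()})
E
```

```text
pics
[[0.015, -0.985, 0.171, 0.373], [-1.0, -0.011, 0.026, -0.139], [-0.023, -0.171, -0.985, 0.94], [0.0, 0.0, 0.0, 1.0]]
[[-0.971, -0.17, 0.17, 0.315], [-0.241, 0.681, -0.692, 0.632], [0.002, -0.712, -0.702, 0.824], [0.0, 0.0, 0.0, 1.0]]
{'time': 0.1, 'q': [-1.216, 0.424, 1.631, -0.0, 1.089, -0.019], 'joint_vel': [-0.0, -0.002, -0.002, -0.0, 0.001, -0.001], 'tau': [-0.001, -55.843, -28.245, -0.0, 0.003, -0.0], 'tcp_pos': [0.228, -0.581, 0.231], 'tool_rot': [-0.001, 0.983, 0.186, -0.0], 'force': [-0.408, -0.298, 0.3], 'moment': [0.018, -0.036, -0.0], 'finger_force': 0.0, 'width': 0.086}
```

```bash
python3 -c "
from h import *
crop('t0','t0b',0,0,512,384,1.56)"
```

```text
(no output)
```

View pics/t0b.png

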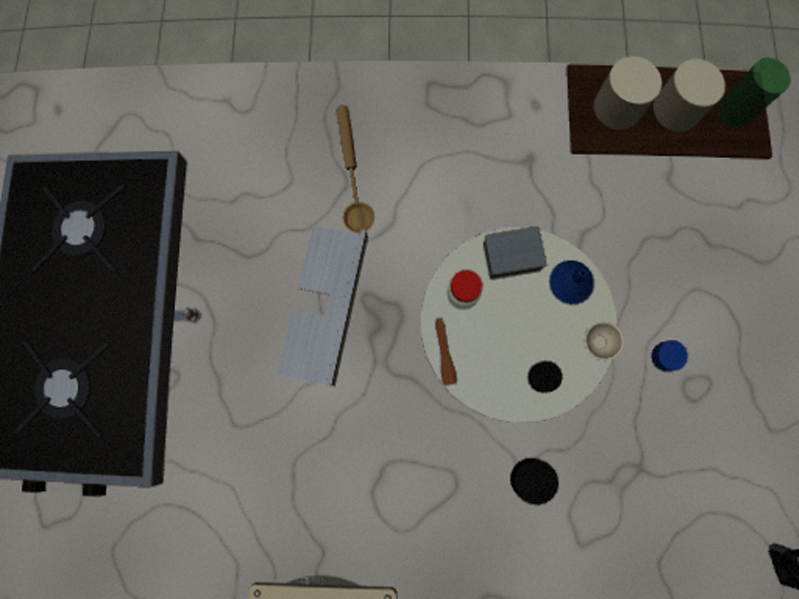

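View pics/s0.png

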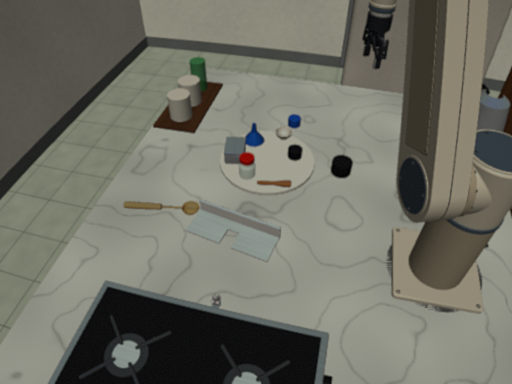

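The top view shows the hob on the left with the stud near (192,315), the guard near (325,305) with its lip on the right side, and the turntable near (520,322), all in 1.56x pixels. Three things could be taken for the cap: small black at (545,376) on the turntable, larger black at (534,481) off it, and blue at (670,355). I choose the small black one on the turntable and check it in a crop.

```bash
python3 -c "
from h import *
crop('t0','g',95,130,255,260,5)
i=cv2.imread('pics/t0.png')[220,330]; 
a=cv2.imread('pics/t0.png')[205:330,310:440]; b=cv2.imread('pics/s0.png')[130:190,270:370]
a=cv2.resize(a,(395,380),interpolation=2); b=cv2.resize(b,(395,237),interpolation=2)
b=cv2.copyMakeBorder(b,0,143,0,0,0); cv2.imwrite('pics/c.png',np.hstack([a,b]))"
```

```text
(no output)
```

View pics/g.png

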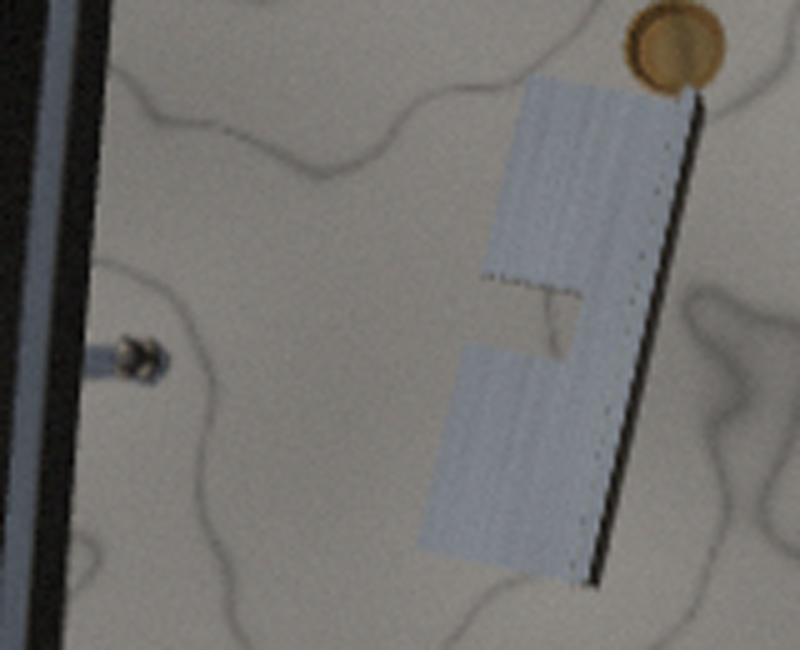

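View pics/c.png

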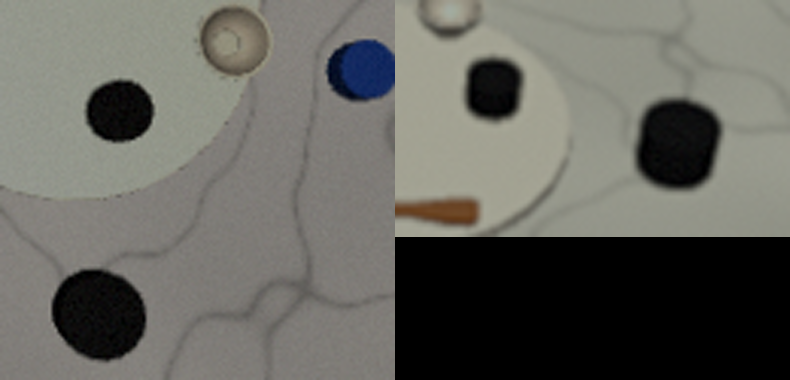

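The small black cap is confirmed at top pixel ≈(349,241); the larger black one lies off the turntable. In the guard crop the straight-edge corners are at (527,75) and (417,547), the notch mouth at (483,277) and (465,345), and the stud's disc at about (146,360).

```bash
cat > m.py <<'E'
from h import *
from scipy.optimize import least_squares
d=load('t0'); g=cv2.cvtColor(d['image'],6).astype(float)
# hob face base line: dark->light transition per row
pts=[]
for v in range(115,300,3):
    if 192<v<212: continue
    r=g[v]; x0=int(121-(v-130)*.075)-12
    seg=r[x0:x0+24]; k=np.argmax(np.diff(seg)); 
    s=slice(max(k-2,0),k+3); w=np.diff(seg)[s].clip(0); pts.append((x0+np.sum((np.arange(k-2,k+3)[:len(w)]+.5)*w)/w.sum(),v))
P=np.array([onz(d,p,0)[:2] for p in pts])
ok=np.ones(len(P),bool)
for _ in range(4):
    c=np.polyfit(P[ok,0],P[ok,1],1); e=P[:,1]-np.polyval(c,P[:,0]); ok=abs(e)<max(2*np.median(abs(e)),.001)
hy=np.arctan(c[0]); print('hob yaw',hy,'line',c,ok.sum(),len(ok),e[ok].std())
G=lambda x,y:((x+.5)/5-.5+95,(y+.5)/5-.5+130)
disc=onz(d,G(146,360),.003); stop=onz(d,G(135,357),.033); print('disc',disc,'studtop?',stop)
n=np.array([-np.sin(hy),np.cos(hy)]); ex=np.array([np.cos(hy),np.sin(hy)])
off=c[1]*np.cos(hy); f=lambda p:p[:2]@n-off
print('dist to face',f(disc),f(stop))
# guard fit
obs=[((.12,.045,.005),G(527,75)),((-.12,.045,.005),G(417,547)),((.017,.045,.005),G(483,277)),((-.017,.045,.005),G(465,345)),((.017,-.007,.005),G(581,296)),((-.017,-.007,.005),G(566,357)),((-.12,-.045,.0),G(598,587)),((.12,-.045,.040),G(697,97))]
def W(p,L): 
    L=np.array(L);c,s=np.cos(p[2]),np.sin(p[2]); return np.c_[p[0]+c*L[:,0]-s*L[:,1],p[1]+s*L[:,0]+c*L[:,1],L[:,2]]
r=lambda p:(proj(d,W(p,[o[0] for o in obs]))-np.array([o[1] for o in obs])).ravel()
S=least_squares(r,[.4,0,0.],loss='soft_l1'); p=S.x; print('guard',p); print(np.round(r(p).reshape(-1,2),1).tolist())
print('lip', W(p,[(0,-.041,.02)]))
cap=onz(d,((119+.5)/395*130-.5+310,(110+.5)/380*125-.5+205),.052); print('cap',cap)
s=load('s0'); print('cap in side',proj(s,cap), 'stud side',proj(s,[*stop[:2],.033]),'guardcorn',proj(s,W(p,[(.12,.045,.005),(-.12,.045,.005)])))
tt=onz(d,(520/1.5625,322/1.5625),.02); print('tt',tt)
E
python3 m.py
```

```text
hob yaw -0.00017044724864342793 line [-1.70447250e-04  2.48560741e-01] 55 55 0.0002341521827627254
disc [0.50880377 0.21495236 0.003     ] studtop? [0.50583863 0.20913556 0.033     ]
dist to face -0.03352165199232332 -0.039338965858315755
guard [ 0.5275563   0.00976493 -0.18748255]
[[0.1, -0.2], [-0.5, 0.9], [-0.7, -0.5], [-0.3, -0.6], [0.4, -0.2], [0.3, 1.3], [0.2, 0.8], [0.3, -1.8]]
lip [[ 0.51991447 -0.03051661  0.02      ]]
cap [ 0.41893892 -0.32004106  0.052     ]
cap in side [[294.95209632 147.8424548 ]] stud side [[217.28759406 291.45657134]] guardcorn [[185.71340529 228.14685687]
 [267.30720662 259.35235879]]
tt [ 0.50164917 -0.29037991  0.02      ]
```

>>> play_rows:
  motion:
    - [[3.4,-2.9,0.5],0,60]
    - [[3.4,-2.9,0.5],0,60]
    - [[3.4,-2.9,0.5],0,60]
    - [[3.4,-2.9,0.5],0,60]
    - [[3.4,-2.9,0.5],0,60]
    - [[3.4,-2.9,0.5],0,60]
    - [[3.4,-2.9,0.5],0,60]
    - [[3.4,-2.9,0.5],0,60]
    - [[3.4,-2.9,0.5],0,60]
    - [[3.4,-2.9,0.5],0,60]

```text
time: 1.1
tcp_pos: [0.4393, -0.186, 0.1811]
tool_rot: [-0.0, 0.983, 0.186, -0.0]
force: [-0.3, -0.7, -0.4]
width: 0.0515
finger_force: 0.0
```

>>> play_rows:
  motion:
    - [[3.3,-2.9,1],0,60]
    - [[3.3,-2.9,1],0,60]
    - [[3.3,-2.9,1],0,60]
    - [[3.3,-2.9,1],0,60]
    - [[0,0,0],0.14,60]
    - [[0,0,0],0.14,60]
    - [[0,0,0],0.14,60]
    - [[0,0,0],0.14,60]
    - [[0,0,0],0,60]

```text
time: 2.0
tcp_pos: [0.5191, -0.0314, 0.1411]
tool_rot: [-0.0, 0.996, -0.093, -0.0]
force: [0.3, 0.1, -0.3]
width: 0.0514
finger_force: 0.0
```

```bash
cat >> h.py <<'E'
def st():
    s=robot.sense(); w,x,y,z=s['tool_rot']; a=np.arctan2(2*(x*y+w*z),1-2*(y*y+z*z))
    print('t',round(s['time'],2),'tcp',np.round(s['tcp_pos'],4),'ang',round(a,4),'w',round(s['width'],4),'F',np.round(s['force'],1),'M',np.round(s['moment'],2),'ff',round(s['finger_force'],1),'q',np.round(s['q'],2)); return np.array(s['tcp_pos']),a
def go(t,ang=None):
    p,a=st(); v=np.array(t)-p; print('tool cm',np.round(100*np.array([v[0]*np.cos(a)+v[1]*np.sin(a),v[0]*np.sin(a)-v[1]*np.cos(a),-v[2]]),2),'roll',None if ang is None else round(a-ang,3))
E
python3 -c "
from h import *
go([.520,-.0305,.012],-.187)"
```

```text
t 2.0 tcp [ 0.5191 -0.0314  0.1411] ang -0.1873 w 0.0514 F [ 0.3  0.1 -0.3] M [ 0.03 -0.02  0.06] ff 0.0 q [-0.08  0.4   1.92  0.    0.82  1.67]
tool cm [ 0.07 -0.1  12.91] roll -0.0
```

>>> play_rows:
  motion:
    - [[0.1,-0.1,3],0,60]
    - [[0,0,3],0,60]
    - [[0,0,3],0,60]
    - [[0,0,2],0,60]
    - [[0,0,1.2],0,60]
    - [[0,0,0.7],0,60]
    - [[0,0,0],0,60]
  newtons: 60

```text
time: 2.7
tcp_pos: [0.5204, -0.0307, 0.0119]
tool_rot: [0.0, 0.996, -0.092, -0.0]
force: [0.0, 0.9, 0.4]
width: 0.0511
finger_force: 0.0
```

>>> play_rows:
  motion:
    - [[0,0,0],0,30]
    - [[0,0,0],0,15]
    - [[0,0,0],0,0]
    - [[0,0,0],0,0]
    - [[0,0,0],0,0]
    - [[0,0,0],0,0]
  newtons: 60

```text
time: 3.3
tcp_pos: [0.5214, -0.0308, 0.0134]
tool_rot: [-0.0, 0.996, -0.093, 0.001]
force: [-0.8, -0.4, 6.1]
width: 0.0071
finger_force: 59.5
```

```bash
python3 -c "
from h import *
go([.508,.1626,.05],0)"
```

```text
t 3.3 tcp [ 0.5214 -0.0308  0.0134] ang -0.1861 w 0.0071 F [-0.8 -0.4  6.1] M [-0.04  0.13 -0.  ] ff 59.5 q [-0.08  0.63  1.96  0.    0.55  1.68]
tool cm [ -4.89 -18.76  -3.66] roll -0.186
```

>>> play_rows:
  motion:
    - [[0,0,-0.7],0,0]
    - [[0,0,-1.3],0,0]
    - [[0,0,-1.0],0,0]
    - [[0,0,0],-0.06,0]
    - [[0,0,0],-0.06,0]
    - [[0,0,0],-0.066,0]
    - [[-0.3,-3.0,0],0,0]
    - [[-0.4,-4.0,0],0,0]
    - [[-0.4,-4.0,0],0,0]
    - [[-0.2,-2.3,0],0,0]

```text
time: 4.3
tcp_pos: [0.5074, 0.1046, 0.0433]
tool_rot: [-0.0, 1.0, 0.0, 0.0]
force: [0.3, 0.0, -2.0]
width: 0.0066
finger_force: 58.9
```

>>> play_rows:
  motion:
    - [[0,0,0],0,0]
    - [[0,0,0],0,0]
    - [[0,0,0],0,0]

```text
time: 4.6
tcp_pos: [0.5078, 0.1016, 0.0427]
tool_rot: [0.0, 1.0, -0.0, 0.0]
force: [-0.1, 0.2, -1.8]
width: 0.0071
finger_force: 58.9
```

```bash
python3 -c "
from h import *
go([.508,.1626,.02],0)
a=snap('top','t1'); b=snap('side','s1')
x=cv2.resize(a['image'][120:290,60:230],(400,400),interpolation=2)
y=cv2.resize(b['image'][190:330,150:290],(400,400),interpolation=2)
cv2.imwrite('pics/v1.png',np.hstack([x,y]))"
```

```text
t 4.6 tcp [0.5078 0.1016 0.0427] ang -0.0007 w 0.0071 F [-0.1  0.2 -1.8] M [-0.06 -0.05  0.01] ff 58.9 q [ 0.17  0.57  1.96 -0.    0.61  1.75]
tool cm [ 0.02 -6.1   2.27] roll -0.001
```

View pics/v1.png

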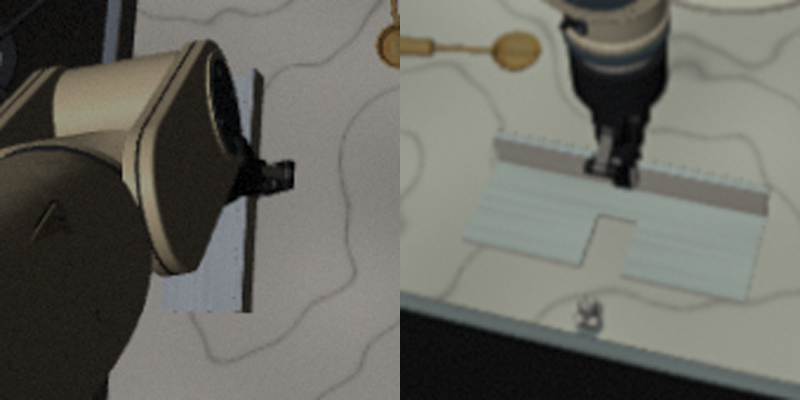

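The right panel (side view) shows the guard held level with its notch mouth at (582,266)/(623,277), its corners at (463,239) and (745,299), and the stud at (588,297–330). The spoon hasn't moved.

```bash
python3 -c "
from h import *
d=load('s1'); s=140/400
S=lambda x,y:((x-400+.5)*s-.5+150,(y+.5)*s-.5+190)
I=lambda q:np.c_[(q[:,0]-150)/s+400,(q[:,1]-190)/s]
for x in(.503,.508,.513): print(x,I(proj(d,[[x,.2166,.033],[x,.2166,.003]])).round(0).tolist())
for z in(.030,.035):
  print(z,[onz(d,S(*p),z)[:2].round(4).tolist() for p in((463,239),(745,299),(582,266),(623,277))])
print(I(proj(d,[[.508+a,.1026+.086,.035] for a in(.12,-.12,.017,-.017)])).round(0).tolist())
crop('s1','v2',195,260,255,310,10)
"
```

```text
0.503 [[593.0, 299.0], [595.0, 317.0]]
0.508 [[587.0, 297.0], [589.0, 316.0]]
0.513 [[581.0, 296.0], [584.0, 315.0]]
0.03 [[0.6265, 0.1883], [0.387, 0.1852], [0.5223, 0.188], [0.487, 0.1895]]
0.035 [[0.6245, 0.1911], [0.3866, 0.188], [0.521, 0.1908], [0.4859, 0.1923]]
[[459.0, 235.0], [742.0, 298.0], [577.0, 262.0], [617.0, 271.0]]
```

View pics/v2.png

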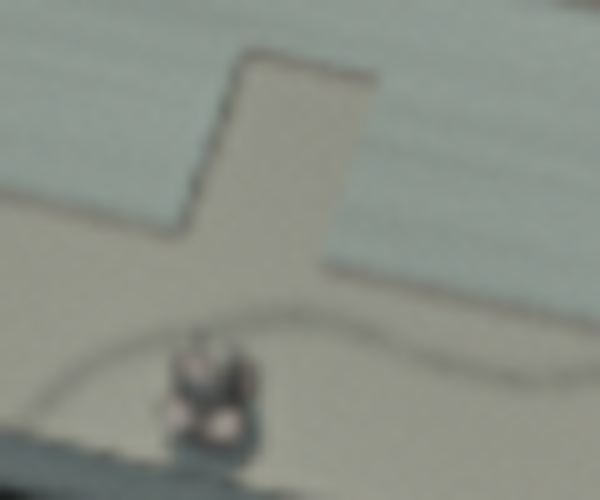

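>>> play_rows:
  motion:
    - [[0.25,0,1.0],0,0]
    - [[0,0,1.0],0,0]
    - [[0,-0.8,0],0,0]
    - [[0,-1.2,0],0,0]
    - [[0,-1.2,0],0,0]
    - [[0,-1.2,0],0,0]
    - [[0,-0.7,0],0,0]
    - [[0,-0.3,0],0,0]
    - [[0,0,0],0,0]
    - [[0,0,0],0,0]

```text
time: 5.7
tcp_pos: [0.51, 0.1562, 0.0224]
tool_rot: [0.0, 1.0, -0.0, -0.0]
force: [0.0, 0.5, -1.1]
width: 0.0069
finger_force: 59.1
```

```bash
python3 -c "
from h import *
go([.508,.1626,.0134],0)
b=snap('side','s2'); crop('s2','v3',155,215,280,305,6.4)
"
```

```text
t 5.7 tcp [0.51   0.1562 0.0224] ang -0.0001 w 0.0069 F [ 0.   0.5 -1.1] M [-0.01 -0.05  0.01] ff 59.1 q [ 0.27  0.62  1.93 -0.    0.59  1.85]
tool cm [-0.2  -0.64  0.9 ] roll -0.0
```

View pics/v3.png

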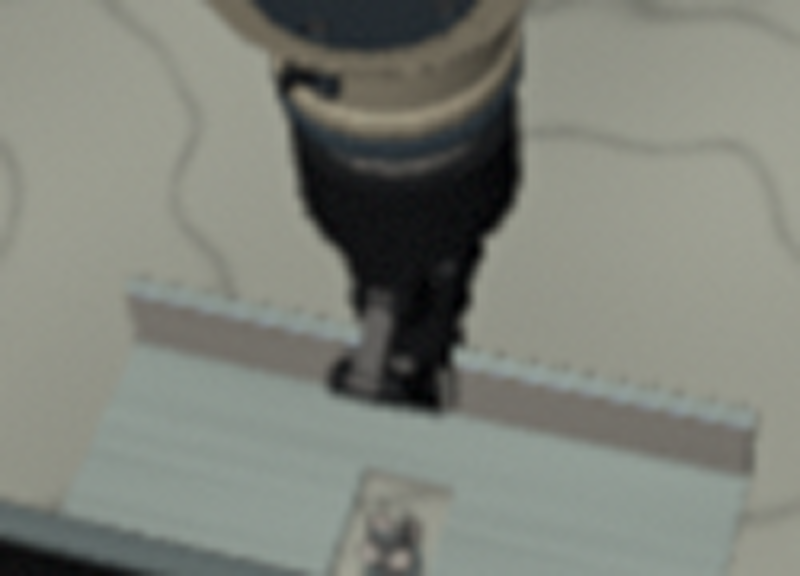

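The stud stands in the notch, about midway between its walls (355…440 at x≈390). Next I lower the guard and push it gently up to the hob.

>>> play_rows:
  motion:
    - [[0,0,0.4],0,0]
    - [[0,0,0.3],0,0]
    - [[0,0,0.2],0,0]
    - [[0,-0.2,0],0,0]
    - [[0,-0.2,0],0,0]
    - [[0,-0.1,0],0,0]
    - [[0,0,0],0,0]

```text
time: 6.45
tcp_pos: [0.5103, 0.1615, 0.0133]
tool_rot: [-0.0, 1.0, -0.0, 0.0]
force: [-0.5, 0.3, -0.2]
width: 0.0068
finger_force: 59.4
```

>>> play_rows:
  motion:
    - [[0,-0.1,0],0,0]
    - [[0,0,0],0,0]

```text
time: 6.65
tcp_pos: [0.5102, 0.1625, 0.0134]
tool_rot: [-0.0, 1.0, -0.0, 0.0]
force: [-0.6, 0.1, 0.6]
width: 0.0071
finger_force: 59.4
```

>>> play_rows:
  motion:
    - [[0,-0.1,0],0,0]
    - [[0,0,0],0,0]

```text
time: 6.85
tcp_pos: [0.5101, 0.1634, 0.0133]
tool_rot: [-0.0, 1.0, -0.0, 0.0]
force: [0.4, -0.5, 0.7]
width: 0.0069
finger_force: 59.4
```

>>> play_rows:
  motion:
    - [[0,-0.1,0],0,0]
    - [[0,0,0],0,0]

```text
time: 7.05
tcp_pos: [0.5101, 0.164, 0.0133]
tool_rot: [0.0, 1.0, 0.0, -0.0]
force: [0.9, -4.8, 1.3]
width: 0.0072
finger_force: 59.6
```

>>> play_rows:
  motion:
    - [[0,-0.1,0],0,0]
    - [[0,0,0],0,0]

```text
time: 7.25
tcp_pos: [0.5101, 0.1641, 0.0134]
tool_rot: [0.001, 1.0, 0.0, -0.0]
force: [1.0, -10.9, 2.9]
width: 0.0066
finger_force: 59.9
```

>>> play_rows:
  motion:
    - [[0,-0.1,0],0,0]
    - [[0,0,0],0,0]

```text
time: 7.45
tcp_pos: [0.5101, 0.1641, 0.0135]
tool_rot: [0.001, 1.0, 0.0, -0.0]
force: [2.3, -18.3, 4.5]
width: 0.007
finger_force: 60.3
```

```bash
python3 -c "
from h import *
st()"
```

```text
t 7.45 tcp [0.5101 0.1641 0.0135] ang 0.0006 w 0.007 F [  2.3 -18.3   4.5] M [-2.72 -0.5   0.03] ff 60.3 q [ 0.29  0.64  1.92 -0.    0.58  1.86]
```

>>> play_rows:
  motion:
    - [[0,0.1,0],0,0]
    - [[0,0.1,0],0,0]
    - [[0,0,0],0,10]
    - [[0,0,0],0,20]
    - [[0,0,0],0,40]
    - [[0,0,0],0,40]
    - [[0,0,0],0,40]
    - [[0,0,-1],0,40]
    - [[0,0,-3],0,40]
    - [[0,0,-4],0,40]

```text
time: 8.45
tcp_pos: [0.5087, 0.1639, 0.0933]
tool_rot: [0.001, 1.0, -0.0, -0.002]
force: [0.2, 0.8, 0.0]
width: 0.034
finger_force: 0.0
```

```bash
python3 -c "
from h import *
go([.420,-.320,.18],1.92)
"
```

```text
t 8.45 tcp [0.5087 0.1639 0.0933] ang -0.0002 w 0.034 F [0.2 0.8 0. ] M [ 0.03 -0.02 -0.03] ff 0.0 q [0.29 0.5  1.91 0.   0.74 1.86]
tool cm [-8.87 48.39 -8.67] roll -1.92
```

>>> play_rows:
  motion:
    - [[-0.9,4.7,-0.8],0,60]
    - [[-0.9,4.7,-0.8],0,85]
    - [[-0.9,4.7,-0.8],0,85]
    - [[-0.9,4.7,-0.8],0,85]
    - [[-0.9,4.7,-0.8],0,85]
    - [[-0.9,4.7,-0.8],0,85]
    - [[-0.9,4.7,-0.8],0,85]
    - [[-0.9,4.7,-0.8],0,85]
    - [[-0.9,4.7,-0.8],0,85]
    - [[-0.9,4.7,-0.8],0,85]

```text
time: 9.45
tcp_pos: [0.4192, -0.3076, 0.1746]
tool_rot: [0.0, 1.0, -0.0, 0.0]
force: [1.2, 0.1, 0.2]
width: 0.0727
finger_force: 0.0
```

>>> play_rows:
  motion:
    - [[0,1.7,0],-0.14,85]
    - [[0,0,0],-0.14,85]
    - [[0,0,0],-0.14,85]
    - [[0,0,0],-0.14,85]
    - [[0,0,0],-0.14,85]
    - [[0,0,0],-0.14,85]
    - [[0,0,0],-0.14,85]
    - [[0,0,0],-0.14,85]
    - [[0,0,0],-0.14,85]
    - [[0,0,0],-0.14,85]

```text
time: 10.45
tcp_pos: [0.4199, -0.3226, 0.174]
tool_rot: [0.0, 0.763, 0.646, 0.0]
force: [-0.5, 0.3, -0.1]
width: 0.0727
finger_force: 0.0
```

>>> play_rows:
  motion:
    - [[0,0,0],-0.14,85]
    - [[0,0,0],-0.14,85]
    - [[0,0,0],-0.12,85]
    - [[0,0,0],-0.12,85]
    - [[0,0,0],0,85]
    - [[0,0,0],0,85]

```text
time: 11.05
tcp_pos: [0.42, -0.3227, 0.1738]
tool_rot: [0.0, 0.575, 0.818, -0.0]
force: [0.2, -1.0, -0.2]
width: 0.0725
finger_force: 0.0
```

```bash
python3 -c "
from h import *
go([.420,-.323,.024],1.92)
a=snap('side','s3'); b=snap('top','t3')
x=cv2.resize(a['image'][70:220,230:380],(400,400),interpolation=2)
y=cv2.resize(b['image'][120:290,80:250],(400,400),interpolation=2)
cv2.imwrite('pics/v4.png',np.hstack([x,y]))
"
```

```text
t 11.05 tcp [ 0.42   -0.3227  0.1738] ang 1.9166 w 0.0725 F [ 0.2 -1.  -0.2] M [0.02 0.02 0.  ] ff 0.0 q [-0.68  0.36  1.88 -0.    0.89 -1.02]
tool cm [-3.000e-02 -1.000e-02  1.498e+01] roll -0.003
```

View pics/v4.png

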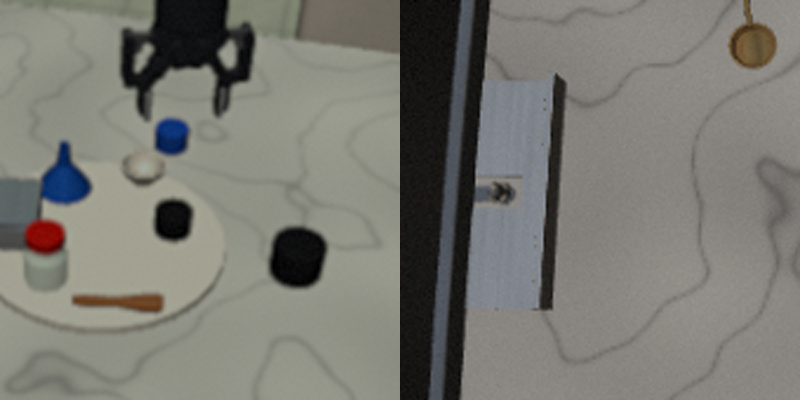

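The guard lies flush along the hob with the stud mid-notch (right panel, stud at (502,192)). The left panel shows the cap at (173,219) below the open gripper.

```bash
python3 -c "
from h import *
d=load('s3'); print(proj(d,[.420,-.323,.036]), onz(d,(294.6,151.8),.036))
b=d['image'].max(2); m=(b<60).astype(np.uint8); n,l,s,c=cv2.connectedComponentsWithStats(m[135:170,280:310]); print(s,c+[280,135]); 
b=load('t0')['image'].max(2); m=(b<45).astype(np.uint8)[220:262,325:375]; n,l,s,c=cv2.connectedComponentsWithStats(m); i=1+s[1:,4].argmax(); print(s[i],c[i]+[325,220], onz(load('t0'),c[i]+[325,220],.036))
"
```

```text
[[294.40787172 151.14543441]] [ 0.41886466 -0.31994714  0.036     ]
[[  0   0  30  35 879]
 [  8  10  14  15 171]] [[294.50284414 151.99658703]
 [294.48538012 152.01754386]]
[ 14  12  21  20 333] [348.99399399 241.18018018] [ 0.41900725 -0.32367139  0.036     ]
```

>>> play_rows:
  motion:
    - [[0,0,3],0,85]
    - [[0,0,3],0,85]
    - [[0,0,3],0,85]
    - [[0,0,3],0,85]
    - [[0,0,2],0,85]
    - [[0,0,0.9],0,85]
    - [[0,0,0],0,85]
  newtons: 60

```text
time: 11.85
tcp_pos: [0.4195, -0.3222, 0.0234]
tool_rot: [-0.001, 0.574, 0.819, 0.0]
force: [-0.7, 0.2, -0.5]
width: 0.0723
finger_force: 0.0
```

>>> play_rows:
  motion:
    - [[0,0,0],0,70]
    - [[0,0,0],0,60]
    - [[0,0,0],0,50]
    - [[0,0,0],0,40]
    - [[0,0,0],0,40]
    - [[0,0,0],0,30]
    - [[0,0,0],0,30]
  newtons: 60

```text
time: 12.55
tcp_pos: [0.4207, -0.3233, 0.0259]
tool_rot: [0.001, 0.574, 0.819, -0.0]
force: [-0.6, 1.4, 6.8]
width: 0.0447
finger_force: 60.5
```

>>> play_rows:
  motion:
    - [[0,0,-1],0,30]
    - [[0,0,-3],0,30]
    - [[0,0,-4],0,30]
    - [[0,0,-4],0,30]
    - [[2.0,1.1,0],0,30]
    - [[4.0,2.2,0],0,30]
    - [[4.0,2.2,0],0,30]
    - [[4.0,2.2,0],0,30]
    - [[4.0,2.2,0],0,30]
    - [[4.0,2.2,0],0,30]
  newtons: 100

```text
time: 13.55
tcp_pos: [0.4587, -0.0729, 0.1455]
tool_rot: [0.001, 0.574, 0.819, 0.0]
force: [0.2, 0.1, -0.3]
width: 0.0436
finger_force: 101.9
```

>>> play_rows:
  motion:
    - [[4.0,2.2,0],0,30]
    - [[4.0,2.2,0],0,30]
    - [[4.0,2.2,0],0,30]
    - [[4.0,2.2,0],0,30]
    - [[3.0,2.0,0],0,30]
    - [[1,1,0],0.1,30]
    - [[0,0,0],0.12,30]
    - [[0,0,0],0.126,30]
    - [[0,0,0],0,30]
    - [[0,0,0],0,30]

```text
time: 14.55
tcp_pos: [0.501, 0.1537, 0.145]
tool_rot: [0.0, 0.705, 0.709, 0.0]
force: [0.7, -0.2, -0.9]
width: 0.0435
finger_force: 101.9
```

```bash
python3 -c "
from h import *
go([.508,.190,.09],1.571)
"
```

```text
t 14.55 tcp [0.501  0.1537 0.145 ] ang 1.577 w 0.0435 F [ 0.7 -0.2 -0.9] M [-0.03  0.01  0.04] ff 101.9 q [0.27 0.4  1.91 0.   0.83 0.27]
tool cm [3.62 0.72 5.5 ] roll 0.006
```

>>> play_rows:
  motion:
    - [[1.6,0.2,1],0.006,30]
    - [[1.6,0.2,2],0,30]
    - [[1.6,0.2,2],0,30]
    - [[1.6,0.1,2],0,30]
    - [[0,0,0],0,30]
    - [[0,0,0],0,30]

```text
time: 15.15
tcp_pos: [0.5078, 0.2175, 0.0744]
tool_rot: [-0.0, 0.707, 0.707, -0.0]
force: [-0.0, 0.3, -0.2]
width: 0.0436
finger_force: 101.9
```

```bash
python3 -c "
from h import *
st()
a=snap('side','s4'); crop('s4','v5',170,230,270,305,8)
"
```

```text
t 15.15 tcp [0.5078 0.2175 0.0744] ang 1.5699 w 0.0436 F [-0.   0.3 -0.2] M [ 0.04  0.02 -0.01] ff 101.9 q [ 0.38  0.55  1.88 -0.    0.71  0.38]
```

View pics/v5.png

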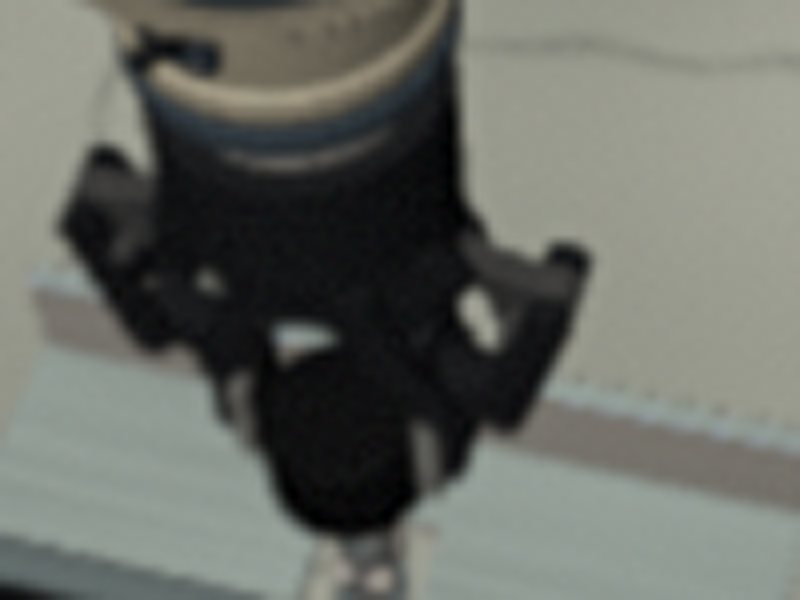

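The cap is held level: its lower outline bottoms at (350,533) and its sides are at about 268 and 418. The stud is below it at about (370,575).

```bash
python3 -c "
from h import *
d=load('s4'); I=lambda q:((q-[170,230]+.5)*8-.5).round(0)
t=np.linspace(0,2*np.pi,73)
for y in(.2135,.2175,.2215):
  for z in(.0685,.1005):
    q=I(proj(d,np.c_[.5078+.023*np.cos(t),y+.023*np.sin(t),z+0*t])); print(y,z,'min',q.min(0),'max',q.max(0),'at',q[q[:,1].argmax()])
for x in(.5058,.5078): print(I(proj(d,[[x,.2175,z] for z in(.033,.02,.003)])).tolist())
# stud from top view t3
a=load('t3'); x=a['image'][190:214,108:136]; cv2.imwrite('pics/st.png',cv2.resize(x,None,fx=12,fy=12,interpolation=2))
i=load('s2')['image'][275:312,195:240]; i=cv2.resize(i,None,fx=10,fy=10,interpolation=2); j=cv2.imread('pics/st.png'); H=max(i.shape[0],j.shape[0]); f=lambda k:cv2.copyMakeBorder(k,0,H-k.shape[0],0,0,0); cv2.imwrite('pics/v6.png',np.hstack([f(i),f(j)])); print(i.shape,j.shape)
print('side pred',((proj(load('s2'),[[.5078,.2175,z] for z in(.033,.02,.003)])-[195,275]+.5)*10).round(0).tolist())
print('top pred',((proj(a,[[.5078,.2175,z] for z in(.033,.02,.003)])-[108,190]+.5)*12).round(0).tolist())
"
```

```text
0.2135 0.0685 min [278. 370.] max [445. 515.] at [350. 515.]
0.2135 0.1005 min [267. 307.] max [438. 454.] at [341. 454.]
0.2175 0.0685 min [273. 382.] max [441. 528.] at [345. 528.]
0.2175 0.1005 min [262. 319.] max [434. 467.] at [336. 467.]
0.2215 0.0685 min [269. 394.] max [436. 541.] at [341. 541.]
0.2215 0.1005 min [257. 331.] max [430. 480.] at [331. 480.]
[[373.0, 520.0], [376.0, 543.0], [380.0, 572.0]]
[[366.0, 519.0], [370.0, 542.0], [374.0, 571.0]]
(370, 450, 3) (288, 336, 3)
side pred [[209.0, 199.0], [213.0, 228.0], [218.0, 264.0]]
top pred [[129.0, 128.0], [153.0, 137.0], [183.0, 150.0]]
```

View pics/v6.png

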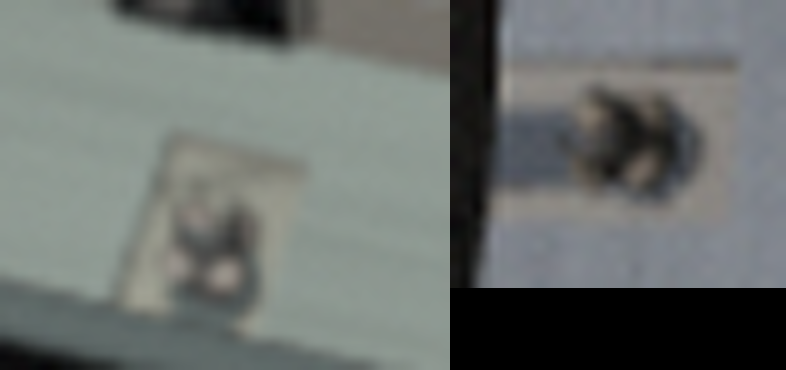

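Both views put the stud within about 1 mm of the predicted axis. I lower the cap and watch the force.

>>> play_rows:
  motion:
    - [[0.05,0,1.0],0,30]
    - [[0,0,1.5],0,30]
    - [[0,0,1.0],0,30]
    - [[0,0,0.5],0,30]
    - [[0,0,0.4],0,30]
    - [[0,0,0],0,30]
  newtons: 110

```text
time: 15.8
tcp_pos: [0.5073, 0.2173, 0.0293]
tool_rot: [-0.0, 0.708, 0.706, -0.001]
force: [-0.6, -6.0, -4.8]
width: 0.0434
finger_force: 112.0
```

```bash
python3 -c "
from h import *
st()
"
```

```text
t 15.8 tcp [0.5073 0.2173 0.0293] ang 1.568 w 0.0434 F [-0.6 -6.  -4.8] M [-0.89 -0.05  0.02] ff 112.0 q [ 0.38  0.63  1.89 -0.    0.63  0.39]
```

>>> play_rows:
  motion:
    - [[0,0,0],0,30]
    - [[0,0,0],0,30]

```text
time: 16.0
tcp_pos: [0.5072, 0.2173, 0.0297]
tool_rot: [-0.0, 0.708, 0.706, -0.001]
force: [0.0, -5.8, -3.1]
width: 0.0432
finger_force: 112.0
```

```bash
python3 -c "
from h import *
st()
"
```

```text
t 16.0 tcp [0.5072 0.2173 0.0297] ang 1.568 w 0.0432 F [ 0.  -5.8 -3.1] M [-0.98  0.05 -0.03] ff 112.0 q [ 0.38  0.63  1.89 -0.    0.63  0.39]
```

>>> play_rows:
  motion:
    - [[-0.1,0,0],0,30]
    - [[-0.1,0,0],0,30]
    - [[0,0,0],0,30]
    - [[0,0,0],0,30]

```text
time: 16.4
tcp_pos: [0.5083, 0.2165, 0.0305]
tool_rot: [0.0, 0.708, 0.706, 0.0]
force: [-0.2, -0.9, -1.3]
width: 0.0432
finger_force: 112.1
```

```bash
python3 -c "
from h import *
st()
"
```

```text
t 16.4 tcp [0.5083 0.2165 0.0305] ang 1.5679 w 0.0432 F [-0.2 -0.9 -1.3] M [-0.17  0.04 -0.  ] ff 112.1 q [0.38 0.62 1.89 0.   0.63 0.38]
```

Nearly free now. I press down in small steps.

>>> play_rows:
  motion:
    - [[0,0,0.1],0,30]
    - [[0,0,0.1],0,30]
    - [[0,0,0.1],0,30]
    - [[0,0,0],0,30]

```text
time: 16.8
tcp_pos: [0.5082, 0.2163, 0.0272]
tool_rot: [0.0, 0.708, 0.706, 0.0]
force: [-0.1, 1.7, -0.7]
width: 0.0436
finger_force: 112.1
```

>>> play_rows:
  motion:
    - [[0,0,0.1],0,30]
    - [[0,0,0.1],0,30]
    - [[0,0,0],0,30]

```text
time: 17.1
tcp_pos: [0.508, 0.2161, 0.0254]
tool_rot: [-0.0, 0.708, 0.706, -0.0]
force: [-1.2, -0.5, 2.8]
width: 0.0431
finger_force: 112.6
```

>>> play_rows:
  motion:
    - [[0,0,0.1],0,30]
    - [[0,0,0.1],0,30]
    - [[0,0,0],0,30]

```text
time: 17.4
tcp_pos: [0.5081, 0.2161, 0.0238]
tool_rot: [0.0, 0.708, 0.706, 0.0]
force: [-1.0, -1.4, 6.2]
width: 0.0436
finger_force: 113.0
```

>>> play_rows:
  motion:
    - [[0,0,0.1],0,30]
    - [[0,0,0.1],0,30]
    - [[0,0,0],0,30]

```text
time: 17.7
tcp_pos: [0.5079, 0.216, 0.0215]
tool_rot: [-0.0, 0.708, 0.706, -0.0]
force: [-1.9, -1.5, 3.7]
width: 0.0434
finger_force: 112.8
```

>>> play_rows:
  motion:
    - [[0,0,0.1],0,30]
    - [[0,0,0.1],0,30]
    - [[0,0,0],0,30]

```text
time: 18.0
tcp_pos: [0.5076, 0.2159, 0.0188]
tool_rot: [-0.0, 0.708, 0.706, -0.0]
force: [-1.0, -1.8, -2.0]
width: 0.0434
finger_force: 112.2
```

>>> play_rows:
  motion:
    - [[0,0,0.1],0,30]
    - [[0,0,0.1],0,30]
    - [[0,0,0],0,30]

```text
time: 18.3
tcp_pos: [0.5075, 0.216, 0.0165]
tool_rot: [-0.0, 0.708, 0.706, -0.001]
force: [-0.7, -1.7, -8.0]
width: 0.0434
finger_force: 112.7
```

>>> play_rows:
  motion:
    - [[0,0,0.1],0,30]
    - [[0,0,0.1],0,30]
    - [[0,0,0],0,30]

```text
time: 18.6
tcp_pos: [0.5076, 0.2161, 0.0147]
tool_rot: [-0.0, 0.708, 0.706, -0.0]
force: [-0.5, -2.1, -9.2]
width: 0.0433
finger_force: 113.0
```

Clicked over; the balls now pull the cap down. I continue until it is home and under a firm push.

>>> play_rows:
  motion:
    - [[0,0,0.1],0,30]
    - [[0,0,0.1],0,30]
    - [[0,0,0],0,30]

```text
time: 18.9
tcp_pos: [0.5083, 0.2164, 0.0134]
tool_rot: [0.0, 0.708, 0.706, 0.0]
force: [-0.5, -1.4, -4.7]
width: 0.0433
finger_force: 113.2
```

>>> play_rows:
  motion:
    - [[0,0,0.1],0,30]
    - [[0,0,0.1],0,30]
    - [[0,0,0],0,30]

```text
time: 19.2
tcp_pos: [0.5084, 0.2164, 0.0131]
tool_rot: [0.0, 0.708, 0.706, 0.0]
force: [-6.4, -3.9, 15.1]
width: 0.0433
finger_force: 115.8
```

>>> play_rows:
  motion:
    - [[0,0,0],0,30]
    - [[0,0,0],0,30]
    - [[0,0,0],0,30]
    - [[0,0,0],0,30]
    - [[0,0,0],0,30]

```text
time: 19.7
tcp_pos: [0.5084, 0.2164, 0.0131]
tool_rot: [0.0, 0.708, 0.706, 0.0]
force: [-5.6, -2.2, 15.2]
width: 0.0433
finger_force: 115.8
```

```bash
python3 -c "
from h import *
st()
a=snap('side','s5'); crop('s5','v7',155,230,280,320,6)
"
```

```text
t 19.7 tcp [0.5084 0.2164 0.0131] ang 1.5679 w 0.0433 F [-5.6 -2.2 15.2] M [-0.5   0.97 -0.04] ff 115.8 q [0.38 0.66 1.89 0.   0.6  0.38]
```

View pics/v7.png

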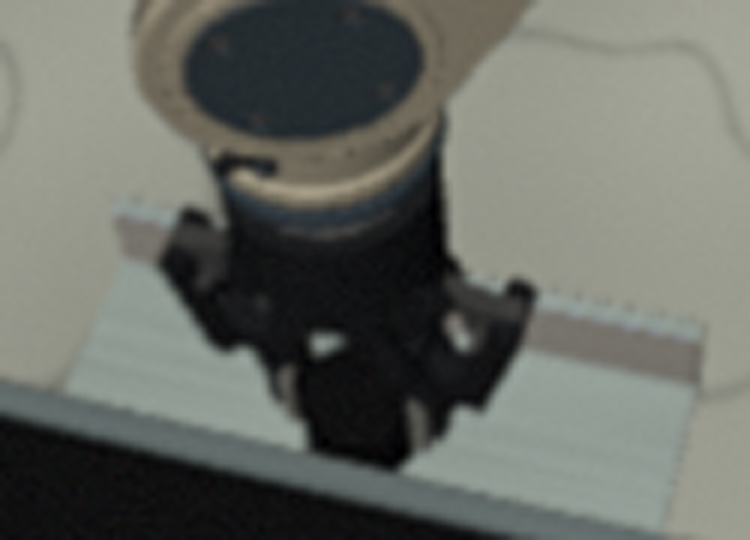

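The cap sits home on the stud at (360,420) under the gripper, with the guard still flat and flush. The push is steady at 15 N, so I hand in.

```bash
python3 -c "
from h import *
print(robot.job_done())"
```

```text
the job is handed in; nothing more can be done
None
```

The job is handed in at about 20 s of the 64 s allowed: the guard lies flat and flush along the hob with the stud in its notch, and the cap clicked home and is still held down with about 15 N; the judge's result was not shown.

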